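# Check the thickness of a lipping with the bridge height gauge

## Task

A bridge height gauge was left lying on its back on the joiner's bench. Stand it on its feet on the bare bench and let go of it, so that it shows its zero; then take it again and set it square across the middle of the thicker of the two wooden strips, foot on the strip, press it down until both its feet are home on the bench and it reads the strip's thickness, and leave it standing there. Set it down gently, without dropping it or leaning hard on it, and leave the strip and everything else on the bench where they lie.

Things in the scene. Friction and masses are not known exactly. Their poses are not given: they have to be found in the camera images.
- gauge: Steel bridge height gauge, loose, 0.8 kg. Legs 18 x 32 mm (x, y), 60 mm tall, at x = +-51 mm; on them a bridge 120 x 24 mm, z 60 to 74 mm, with the head on top. Origin midway between the feet on the plane of their soles; x along the bridge, display to -y, z up when it stands (soles on the bench: origin at z = 0). It starts lying on its back: y = +16 mm faces on the bench, -y up, its z axis level.
- head (a point): Centre of the gauge's black head, a block 36 x 32 x 56 mm (gauge x, y, z) on the middle of the bridge, 102 mm above the soles (z = 74 to 130 mm). Axes as the gauge.
- slide (a joint): The gauge's reading in m: height of the sprung foot above the soles; 0 standing on the bare bench, -0.004 hanging free, at most 0.045. Spring and wiper take 6.4 N to push it in at 0 (the gauge's weight just does it) and 11.6 N at 0.032 (its weight does not: let go, it perches with soles some 25 mm up; about 4 N more on top brings it home). Once home it stays: the spring alone is weaker than its weight.
- foot (a point): Centre of the underside of the gauge's round steel foot, 16 mm across, 5 mm thick, at gauge x = y = 0. It hangs on a flat steel scale beam 12 x 5 mm that runs up through the head; at reading 0 the beam's end stands 6 mm above the head's top, and it rises with the reading.
- strip: The thicker wooden strip, the one to measure: 260 mm long, 24 mm wide, 32 mm thick (high), 0.15 kg, lying loose and flat on the bench. Origin at the centre of its underside, x along its length, z up.
- thin_strip: The thinner wooden strip, a bystander: 260 mm long, 24 mm wide, 18 mm thick, loose. Origin at the centre of its underside, x along its length. The two strips lie side by side, in either order.
- screw_box: Bystander: cardboard box of screws, 85 x 130 x 50 mm (x, y, z), 0.6 kg; origin at the centre of its underside.
- try_square: Bystander: try square lying flat; dark wooden stock 115 x 22 x 16 mm along x, steel blade 38 mm wide, 2 mm thick, running 210 mm to +y from the stock's +x end. Origin under the middle of the stock.
- clamp: Bystander: steel bar clamp with a wooden handle, lying flat; bar 340 mm along its x through the origin, jaws and handle reach 100 mm to its +y, up to 35 mm high.
- table: The plywood bench top, level, its upper face at z = 0 everywhere; the robot stands on it.
Things that resemble listed ones, but are neither listed nor needed, are in the scene too. What is shaped like the gauge but blue is not meant.

How it is judged:
By the outcome, as a careful person would: the job done as asked, in the order asked, and still so for the second after the job is handed in, with the robot touching nothing.
It also fails if it takes over 58 s, if anything falls off the work surface, if the arm or the gripper's body presses on something with over 40 N, if the wrist force passes 120 N, or if a joint passes its speed limit or range.

## Robot

A 6-joint arm with a two-finger parallel gripper is mounted at the origin on the work surface. World frame = base frame: x ahead of the robot, y to its left, z up, the work surface at z = 0. Lengths are in m, angles in rad, forces in N, time in s.
With the tool pointing down it reaches from about 0.35 to 0.85 m from the base axis. Payload 8.1 kg.
Tool frame: the origin (TCP) lies midway between the tips of the shut fingers; the grasp point (between the pads) lies 19 mm behind it; z points along the fingers, y is the direction in which the jaws open and shut (so a half turn about z gives the same grasp; the last joint's range is limited). The gripper opens to 85 mm and grips with 20 to 120 N. Pads are 22 mm wide; open, the fingers measure 114 mm over their backs; the gripper's body (76 mm by 85 mm) begins 54 mm behind the grasp point. The pads swing forward as they close: fully open they stand 13 mm farther back than shut.
Start: joints at [-1.357, 0.13, 1.488, -0, 1.523, -0.085], TCP at [0.177, -0.573, 0.231] pointing down, gripper open.
Joint ranges: [-2.96, 2.96], [-0.89, 2.26], [0.02, 2.5], [-1.34, 4.48], [0, 2.73], [-2.66, 2.66]. Speed limits (rad/s): [2.39, 2.39, 2.79, 3.14, 3.14, 3.14].

## Interface

Orientations are given as a unit quaternion [x, y, z, w].
In Python, from station import ctrl gives the robot as it stands. Calls block until the motion is done:
- ctrl.move_ptp(position, orientation): joint-space move of the TCP to a pose.
- ctrl.line_to(position, orientation=None, speed=0.15): straight line of the TCP; orientation=None keeps the orientation; speed is the mean speed in m/s.
- ctrl.move_j(angles): joint-space move.
- ctrl.grip(opening, strength=None): opening from 0.0 (shut) to 1.0 (fully open); strength is the grip in N (None keeps the last); returns when the fingers have stopped.
- ctrl.sleep(seconds).
- ctrl.ik(position, orientation): joint angles nearest the present ones, or None.
- ctrl.read_camera(name): name is "scene" or "top" or "wrist"; returns a dict with "img" (400x640x3 uint8, red, green, blue), "vertical_fov" (degrees; the focal length in pixels is half the picture's height over the tangent of half this angle, whatever the lens; pixels are square), "cx", "cy" (the principal point, pixels), "k1" (the pictures are not rectified: a ray, as slopes to the right and down, at radius r is drawn at 1 + k1 r^2 times it, then the intrinsics apply), "R" (3x3) and "t" (3): a world point X has camera coordinates R X + t. Camera axes: x right, y down, z forward; pixel columns grow to the right and rows downward; lengths in m; the calibration is good to about 2 mm. A picture is of the moment at which its call begins. There is no depth.
A pose or a line that the arm cannot do raises ctrl.IKError and nothing moves.
- ctrl.hand_in(): hands the job in, once; it reports no verdict.
Readings, each from a call of its own:
- ctrl.current_time(): time.
- ctrl.current_q(): joint angles.
- ctrl.current_qd(): joint speeds.
- ctrl.current_joint_torque(): joint torques, N m.
- ctrl.current_ee_pos(): TCP position.
- ctrl.current_ee_rot(): TCP orientation.
- ctrl.current_contact_force(): force on the tool from outside, world axes, zero at the start.
- ctrl.current_wrist_torque(): the same for the moment, N m.
- ctrl.current_opening(): opening from 0.0 (shut) to 1.0 (fully open).
Only numpy, scipy, OpenCV 4.12 (cv2) and the standard library are available. Lean on these libraries where they do the work, as an engineer would, in place of code of your own. Each camera call takes 0.05 s, during which the arm holds its last target.

## Working session

There is one attempt and no reset: what is moved stays moved. The work goes in short steps, each a Python script; the robot and the scene stay as the last script left them, time stands still between calls to the robot, and variables do not carry over. Pictures are saved under pics/ and viewed, and the job is handed in when it is done.

```bash
ls; mkdir -p pics
python3 - <<'E'
from station import ctrl
import cv2
for n in ["scene","top","wrist"]:
    c=ctrl.read_camera(n); cv2.imwrite(f"pics/{n}0.png",c["img"][:,:,::-1])
    print(n,c["vertical_fov"],c["cx"],c["cy"],c["k1"],c["R"],c["t"])
print(ctrl.current_time(),ctrl.current_ee_rot(),ctrl.current_contact_force())
E
```

```text
pics
scene 48.50699055001765 323.87059017273174 203.7976130691745 0.02082277307637416 [[-0.59765825  0.80153712 -0.01851669]
 [ 0.55383009  0.39603817 -0.73241109]
 [-0.57972136 -0.44798662 -0.68061085]] [ 0.17835984 -0.28877492  1.79074471]
top 44.726768608091405 324.40101267455947 201.47997430131656 -0.13029459961512355 [[-5.09715507e-02 -9.98699933e-01  5.87627312e-04]
 [-9.71865829e-01  4.94664981e-02 -2.30282164e-01]
 [ 2.29953714e-01 -1.23089339e-02 -9.73123723e-01]] [0.15921607 0.47801548 1.6227673 ]
wrist 66.29579437846408 315.99841271917745 199.95690850840987 -0.007272640040907092 [[ 0.29458136 -0.95562534 -0.00142617]
 [-0.92305398 -0.28492659  0.25843411]
 [-0.24737254 -0.07481344 -0.96602783]] [-0.59979682 -0.03398276  0.37837608]
0.15 [ 9.88859029e-01  1.48853157e-01 -6.84195083e-05 -7.43816938e-04] [ 0.10707799 -0.64681741  0.38026606]
```

View pics/scene0.png

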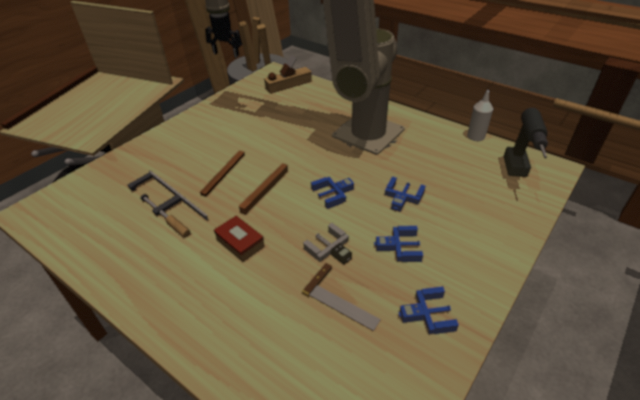

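View pics/top0.png

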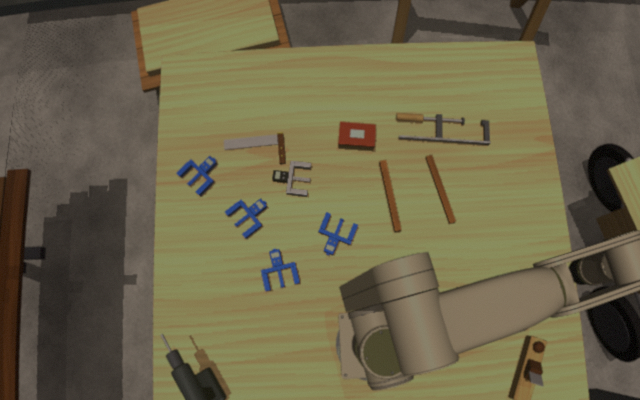

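View pics/wrist0.png

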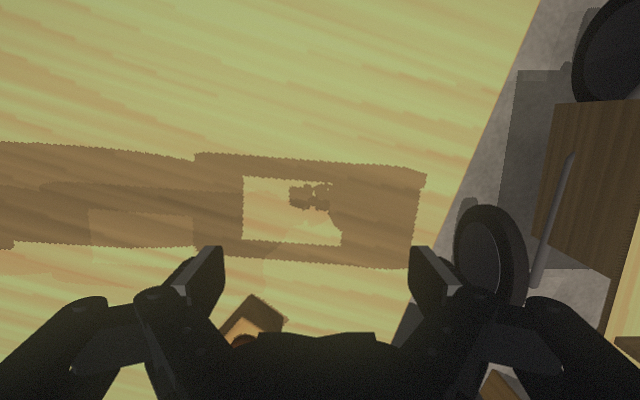

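The top picture shows the steel gauge at about (293,178) with its head to the left, at (280,176). The strips are at about (390,196) and (440,189), the box at (357,136), the square at (281,148) and the clamp at (445,130). I'll enlarge this area.

```bash
cat > h.py <<'E'
import numpy as np, cv2
from station import ctrl
from scipy.spatial.transform import Rotation as Rr
def K(c):
    f=200/np.tan(np.radians(c["vertical_fov"]/2)); return f
def p2w(c,u,v,z):
    f=K(c); d=np.array([(u-c["cx"])/f,(v-c["cy"])/f]); s=d.copy()
    for _ in range(30): s=d/(1+c["k1"]*(s@s))
    r=c["R"].T@np.array([s[0],s[1],1]); o=-c["R"].T@c["t"]
    return o+r*(z-o[2])/r[2]
def w2p(c,X):
    p=c["R"]@np.asarray(X,float)+c["t"]; s=p[:2]/p[2]; s=s*(1+c["k1"]*(s@s)); return s*K(c)+[c["cx"],c["cy"]]
def crop(c,u0,v0,w,h,k,fn):
    im=c["img"][v0:v0+h,u0:u0+w,::-1]; cv2.imwrite(fn,cv2.resize(im,None,fx=k,fy=k,interpolation=cv2.INTER_CUBIC))
E
python3 - <<'E'
from h import *
c=ctrl.read_camera("top"); crop(c,210,120,130,100,6,"pics/g1.png"); crop(c,360,140,110,100,6,"pics/s1.png")
c=ctrl.read_camera("scene"); crop(c,190,140,180,140,4,"pics/sc1.png")
E
```

```text
(no output)
```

View pics/g1.png

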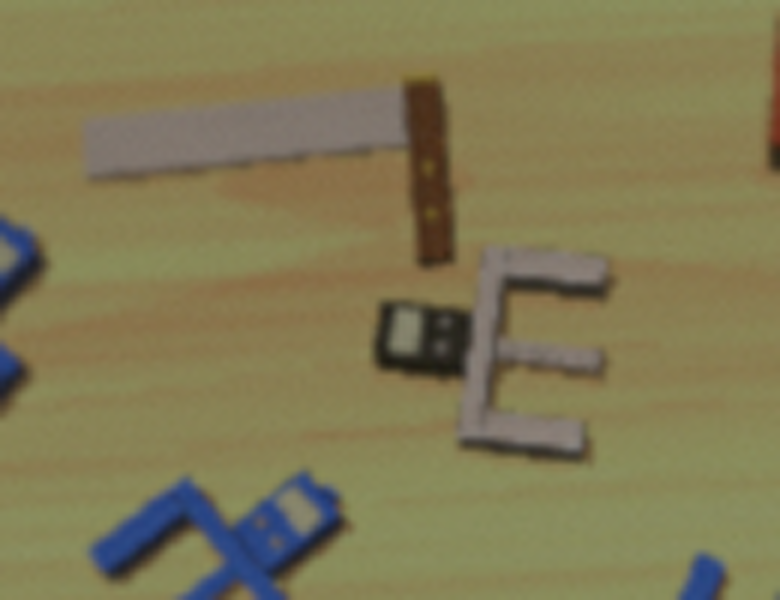

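View pics/s1.png

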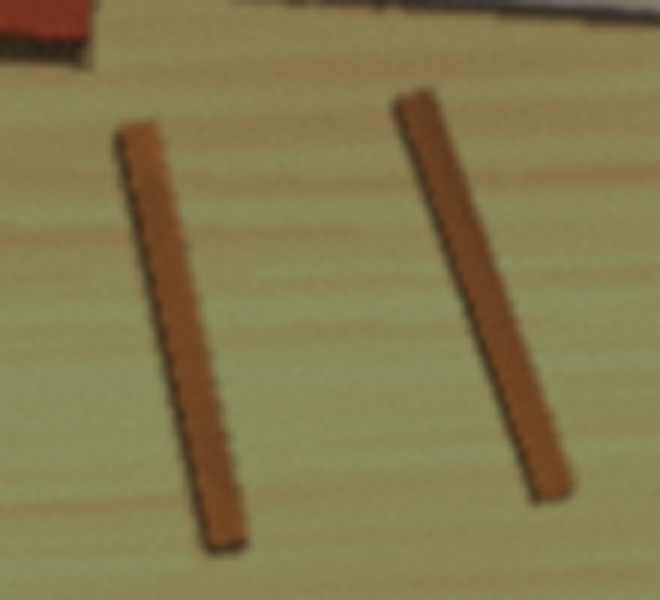

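View pics/sc1.png

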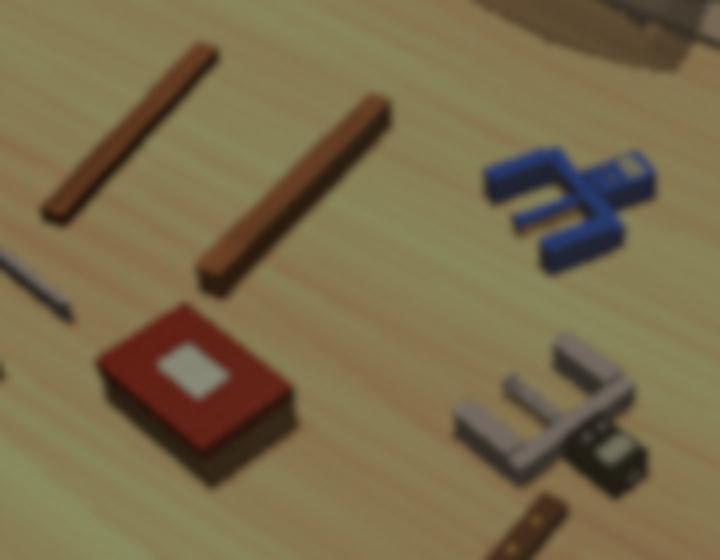

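Run:
```python
from h import *
c=ctrl.read_camera("top")
def q(x,y,u0,v0,z,k=6): return p2w(c,(x+.5)/k-.5+u0,(y+.5)/k-.5+v0,z)
a=q(607,271,210,120,.032);b=q(584,439,210,120,.032)
print("legs",a,b,np.linalg.norm(a-b),(a+b)/2)
h1=q(384,303,210,120,.032);h2=q(377,366,210,120,.032)
print("headtop corners",h1,h2,np.linalg.norm(h1-h2),(h1+h2)/2)
for nm,z,P in [("thick",.032,[(119,128),(157,121),(246,543),(208,551)]),("thin",.018,[(395,100),(432,91),(573,489),(535,500)])]:
    W=[q(x,y,360,140,z) for x,y in P]
    m1=(W[0]+W[1])/2;m2=(W[2]+W[3])/2
    d=m1-m2
    print(nm,(m1+m2)/2,np.linalg.norm(d),np.linalg.norm(W[0]-W[1]),np.degrees(np.arctan2(d[1],d[0])),m1,m2)
print("blue",[q(x,y,210,120,.03) for x,y in [(185,480),(310,475),(345,510)]])
print("square stock", q(440,262,210,120,.016),q(405,80,210,120,.016))
d=(h1+h2)/2-(a+b)/2; print("zaxis",d, np.linalg.norm(d),np.degrees(np.arctan2(d[1],d[0])))
d=a-b; print(np.degrees(np.arctan2(d[1],d[0])))
```

```text
legs [0.62815518 0.17617819 0.032     ] [0.52576335 0.19421038 0.032     ] 0.1039675235194062 [0.57695927 0.18519429 0.032     ]
headtop corners [0.6151684  0.30941378 0.032     ] [0.57650534 0.31454617 0.032     ] 0.03900222125776339 [0.59583687 0.31197998 0.032     ]
thick [ 0.50301994 -0.09737054  0.032     ] 0.259674985983094 0.02335906513546992 6.938572432136547 [ 0.63190653 -0.0816855   0.032     ] [ 0.37413334 -0.11305557  0.032     ]
thin [ 0.52206976 -0.28240861  0.018     ] 0.2565753567136446 0.023797014688008624 13.198656496456913 [ 0.64696862 -0.25311693  0.018     ] [ 0.39717089 -0.31170028  0.018     ]
blue [array([0.51348716, 0.42958028, 0.03      ]), array([0.51274188, 0.35582032, 0.03      ]), array([0.49063141, 0.33574078, 0.03      ])]
square stock [0.64415209 0.27652057 0.016     ] [0.7622108  0.29457658 0.016     ]
zaxis [0.0188776  0.12678569 0.        ] 0.1281833632899882 81.53122968579228
-9.987924581363616
```

```bash
cat >> h.py <<'E'
# gauge pose: origin o, x dir angle th (world), lying or standing
GP=np.array([0,-.010,.106])
def gR(th,tip): # tip: 0 lying .. 90 standing (deg), th: heading of gauge x (deg)
    x=np.array([np.cos(np.radians(th)),np.sin(np.radians(th)),0]); Z=np.array([0,0,1.])
    z0=np.cross(Z,x) # lying gz direction (heading th+90)
    a=np.radians(tip); z=np.cos(a)*z0+np.sin(a)*Z; y=np.cross(z,x)
    return np.c_[x,y,z]
def tool(th,tip,P,s=1,a=45,gp=GP):
    """TCP pose with grasp point at gauge gp; P=gauge origin world. tool z = gauge (y cos a - z sin a)"""
    G=gR(th,tip); aa=np.radians(a)
    tz=G@np.array([0,np.cos(aa),-np.sin(aa)]); ty=s*G[:,0]; tx=np.cross(ty,tz)
    R=np.c_[tx,ty,tz]; pos=np.asarray(P)+G@gp+.019*tz
    return pos,Rr.from_matrix(R).as_quat(),tz
LP=np.array([.577,.185,.016]); LT=-9.0
SP=np.array([.503,-.0974,0]); ST=-83.06
E
python3 - <<'E'
from h import *
for s in (1,-1):
  for a in (35,45,55):
    print(s,a)
    for nm,th,tip,P in [("lie",LT,0,LP),("liehi",LT,0,LP+[0,0,.15])]+[("rot%d"%t,LT,t,np.array([.59,.2,.2])+gR(LT,t)@[0,0,-.106]*0+[0,0,-.05*(t/90)]) for t in (30,60,90)]+[("stand",ST,90,[.58,.15,0]),("strip",ST,90,SP),("striphi",ST,90,SP+[0,0,.1])]:
        p,q,tz=tool(th,tip,P,s,a); j=ctrl.ik(p,q); print(nm,None if j is None else np.round(j,2),np.round(p,3))
E
```

```text
1 35
lie [ 0.6   0.89  1.01 -0.43  1.67  0.81] [0.592 0.279 0.01 ]
liehi [ 0.6   0.74  0.96 -0.45  1.86  0.72] [0.592 0.279 0.16 ]
rot30 [ 0.4   0.36  1.23 -0.07  1.6   0.56] [0.603 0.284 0.226]
rot60 [0.08 0.09 1.56 0.43 1.39 0.18] [0.598 0.252 0.246]
rot90 [-0.26  0.11  1.77  0.96  1.47 -0.32] [0.591 0.205 0.245]
stand None [0.586 0.151 0.095]
strip None [ 0.509 -0.097  0.095]
striphi None [ 0.509 -0.097  0.195]
1 45
lie [ 0.64  1.04  0.85 -0.54  1.83  0.81] [0.591 0.276 0.013]
liehi [ 0.64  0.88  0.83 -0.57  1.99  0.71] [0.591 0.276 0.163]
rot30 [ 0.47  0.47  1.11 -0.21  1.71  0.62] [0.603 0.281 0.227]
rot60 [0.18 0.14 1.48 0.25 1.44 0.31] [0.598 0.249 0.245]
rot90 [-0.19  0.07  1.73  0.8   1.43 -0.18] [0.591 0.203 0.243]
stand [ 0.2  -0.31  2.38 -0.2   0.29  1.82] [0.583 0.15  0.093]
strip None [ 0.506 -0.097  0.093]
striphi [-0.66 -0.81  2.49  0.65  0.95  0.54] [ 0.506 -0.097  0.193]
1 55
lie [ 0.67  1.2   0.67 -0.65  1.98  0.79] [0.591 0.274 0.015]
liehi [ 0.67  1.02  0.69 -0.71  2.11  0.67] [0.591 0.274 0.165]
rot30 [ 0.53  0.59  0.99 -0.34  1.84  0.65] [0.602 0.278 0.228]
rot
[... 860 characters left out ...]
 0.281 0.227]
rot60 None [0.598 0.249 0.245]
rot90 None [0.591 0.203 0.243]
stand [ 0.2  -0.31  2.38 -0.2   0.29 -1.32] [0.583 0.15  0.093]
strip None [ 0.506 -0.097  0.093]
striphi [-0.66 -0.81  2.49  0.65  0.95 -2.6 ] [ 0.506 -0.097  0.193]
-1 55
lie [ 0.67  1.2   0.67 -0.65  1.98 -2.35] [0.591 0.274 0.015]
liehi [ 0.67  1.02  0.69 -0.71  2.11 -2.47] [0.591 0.274 0.165]
rot30 [ 0.53  0.59  0.99 -0.34  1.84 -2.5 ] [0.602 0.278 0.228]
rot60 None [0.597 0.245 0.245]
rot90 None [0.59  0.201 0.24 ]
stand [ 0.19 -0.24  2.24 -0.08  0.53 -1.44] [0.581 0.15  0.09 ]
strip [-0.55 -0.51  2.44  0.53  0.79 -2.54] [ 0.504 -0.097  0.09 ]
striphi [-0.55 -0.66  2.34  0.44  1.01 -2.39] [ 0.504 -0.097  0.19 ]
```

Run:
```python
from h import *
G2=np.array([0,0,.118])
for nm,s,a,th,tip,P,gp in [("stand",1,50,LT,90,[.59,.17,0],GP),("stand",1,45,LT,90,[.59,.17,0],GP)]+[(f"{n} {a}",1,a,t,90,P,G2) for a in (60,65,70,110,115) for n,t,P in [("reg",LT,[.59,.17,0]),("reghi",LT,[.59,.17,.1]),("mid",-45,[.55,.05,.12]),("striphi",ST,SP+[0,0,.1]),("strip",ST,SP)]]:
    p,q,tz=tool(th,tip,P,s,a,gp); j=ctrl.ik(p,q); print(nm,None if j is None else np.round(j,2),np.round(p,3))
```

```text
stand [-0.2   0.24  1.8   0.75  1.24 -0.34] [0.59  0.172 0.091]
stand [-0.24  0.27  1.8   0.83  1.27 -0.43] [0.591 0.173 0.093]
reg 60 [-0.09  0.19  1.76  0.56  1.21 -0.14] [0.591 0.179 0.102]
reghi 60 [-0.09  0.08  1.69  0.53  1.37 -0.04] [0.591 0.179 0.202]
mid 60 [-0.29 -0.3   2.    0.49  1.21  0.38] [0.557 0.057 0.222]
striphi 60 [-0.49 -0.56  2.23  0.33  1.06  0.86] [ 0.512 -0.096  0.202]
strip 60 [-0.49 -0.44  2.33  0.39  0.84  0.76] [ 0.512 -0.096  0.102]
reg 65 [-0.05  0.18  1.74  0.47  1.2  -0.06] [0.591 0.178 0.101]
reghi 65 [-0.05  0.08  1.66  0.44  1.37  0.03] [0.591 0.178 0.201]
mid 65 [-0.23 -0.26  1.95  0.39  1.24  0.47] [0.556 0.056 0.221]
striphi 65 [-0.45 -0.49  2.15  0.26  1.12  0.93] [ 0.511 -0.096  0.201]
strip 65 [-0.45 -0.37  2.26  0.29  0.9   0.86] [ 0.511 -0.096  0.101]
reg 70 [0.   0.19 1.72 0.37 1.21 0.03] [0.591 0.176 0.1  ]
reghi 70 [0.   0.09 1.63 0.35 1.38 0.1 ] [0.591 0.176 0.2  ]
mid 70 [-0.18 -0.22  1.89  0.3   1.28  0.55] [0.555 0.055 0.22 ]
striphi 70 [-0.41 -0.41  2.08  0.19  1.18  0.99] [ 0.509 -0.097  0.2  ]
strip 70 [-0.41 -0.3   2.18  0.21  0.97  0.95] [ 0.509 -0.097  0.1  ]
reg 110 [ 0.36  0.43  1.41 -0.3   1.48  0.58] [0.589 0.164 0.1  ]
reghi 110 [ 0.36  0.35  1.33 -0.3   1.64  0.53] [0.589 0.164 0.2  ]
mid 110 [ 0.13  0.27  1.39 -0.21  1.76  0.9 ] [0.545 0.045 0.22 ]
striphi 110 [-0.22  0.23  1.48 -0.12  1.77  1.23] [ 0.497 -0.098  0.2  ]
strip 110 [-0.22  0.32  1.56 -0.11  1.59  1.25] [ 0.497 -0.098  0.1  ]
reg 115 [ 0.4   0.49  1.37 -0.37  1.53  0.62] [0.589 0.162 0.101]
reghi 115 [ 0.4   0.4   1.29 -0.37  1.69  0.56] [0.589 0.162 0.201]
mid 115 [ 0.15  0.34  1.32 -0.26  1.83  0.92] [0.544 0.044 0.221]
striphi 115 [-0.2   0.31  1.4  -0.14  1.84  1.24] [ 0.495 -0.098  0.201]
strip 115 [-0.2   0.4   1.48 -0.13  1.68  1.26] [ 0.495 -0.098  0.101]
```

Run:
```python
from h import *
p,q,tz=tool(LT,0,LP,1,45)
ctrl.move_ptp(p-.13*tz,q); ctrl.grip(0.59)
print(ctrl.current_time(),ctrl.current_ee_pos(),p-.13*tz,ctrl.current_opening())
c=ctrl.read_camera("wrist"); cv2.imwrite("pics/w1.png",c["img"][:,:,::-1])
c=ctrl.read_camera("scene"); crop(c,280,150,150,120,5,"pics/sc2.png")
```

```text
4.4083 [0.60587978 0.36716926 0.10450219] [0.60586041 0.36721749 0.10448885] 0.5863142413994556
```

View pics/w1.png

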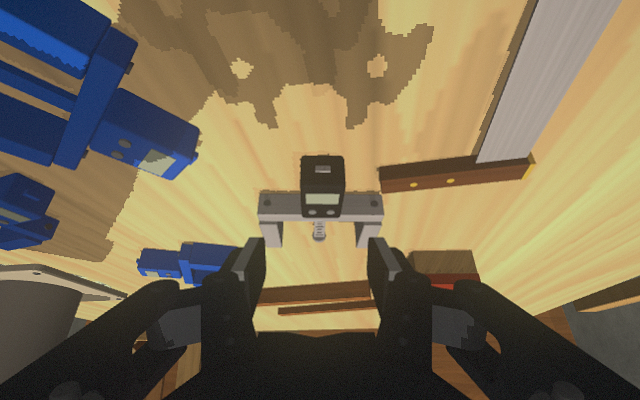

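View pics/sc2.png

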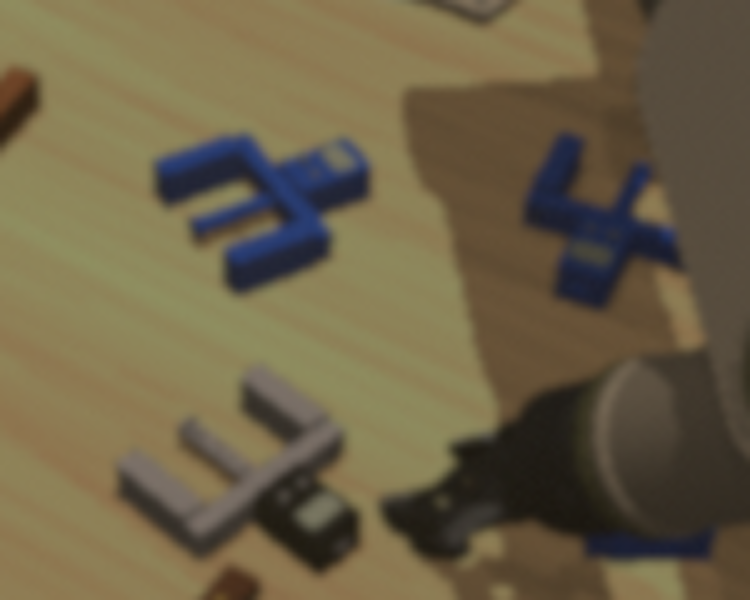

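The wrist picture shows the head at about (322,185), centred between the pads. I'll overlay the model to check the pose.

Run:
```python
from h import *
c=ctrl.read_camera("wrist")
im=cv2.resize(c["img"][140:260,240:400,::-1],None,fx=5,fy=5,interpolation=cv2.INTER_CUBIC)
G=gR(LT,0)
for X in [(18,-16,130),(-18,-16,130),(18,16,130),(-18,16,130),(-18,-16,74),(18,-16,74),(60,-12,74),(-60,-12,74),(60,-12,60),(-60,-12,60),(60,12,74),(-60,12,74),(60,-16,0),(-60,-16,0)]:
    u=w2p(c,LP+G@(np.array(X)/1000)); x=((u-[240,140]+.5)*5).astype(int); cv2.circle(im,tuple(map(int,x)),3,(0,0,255),-1)
cv2.imwrite("pics/w1o.png",im)
```

```text
(no output)
```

View pics/w1o.png

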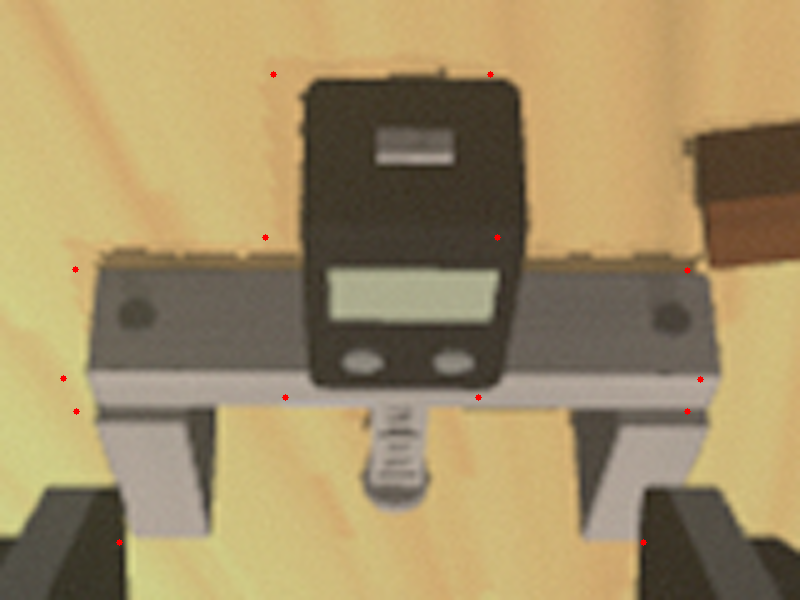

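```bash
cat > fit.py <<'E'
from h import *
from scipy.optimize import least_squares
def fit(c,M,U,P0,th0,tip,off=None):
    M=np.array(M)/1000;U=np.array(U,float)
    f=lambda v:np.concatenate([w2p(c,[v[0],v[1],P0[2]]+gR(v[2],tip)@m)-u for m,u in zip(M,U)])
    r=least_squares(f,[P0[0],P0[1],th0],x_scale=[.001,.001,1],loss="soft_l1"); return r.x,np.round(f(r.x).reshape(-1,2),1)
E
python3 - <<'E'
from fit import *
c=ctrl.read_camera("wrist")
M=[(18,16,130),(-18,16,130),(18,-16,74),(-18,-16,74),(60,-12,74),(-60,-12,74),(60,-12,60),(-60,-12,60),(60,12,74),(-60,12,74),(-42,-16,0),(42,-16,0)]
X=[(518,81),(307,81),(503,388),(313,388),(718,372),(90,372),(705,410),(97,410),(705,272),(101,268),(210,538),(583,538)]
U=(np.array(X)+.5)/5-.5+[240,140]
print(*fit(c,M,U,LP,LT,0))
c=ctrl.read_camera("top")
M=[(60,-16,0),(42,-16,0),(-60,-16,0),(-42,-16,0),(18,-16,130),(-18,-16,130)]
X=[(608,258),(606,284),(583,452),(586,426),(384,303),(377,366)]
U=(np.array(X)+.5)/6-.5+[210,120]
print(*fit(c,M,U,LP,LT,0))
E
```

```text
[ 0.5805929   0.18455997 -9.69376516] [[ 0.6 -1.4]
 [-0.6 -1.7]
 [-0.3  2. ]
 [-0.8  1.7]
 [ 1.   1.6]
 [-0.8  0.8]
 [ 0.7  0.5]
 [ 0.  -0.2]
 [ 0.9 -0.2]
 [-0.6 -0.2]
 [ 0.7  0.5]
 [-0.5  0.9]]
[ 0.5765335   0.18455319 -8.96063635] [[ 0.   0.1]
 [-0.2  0.6]
 [ 0.4  0.2]
 [ 0.4 -0.4]
 [-0.2  0.2]
 [-0.4 -0.7]]
```

```bash
sed -i 's/^LP=.*/LP=np.array([.5787,.1845,.016]); LT=-9.4/' h.py
python3 - <<'E'
from h import *
p,q,tz=tool(LT,0,LP,1,45)
ctrl.line_to(p-.09*tz,q,speed=.15)
ctrl.line_to(p,q,speed=.1)
print(ctrl.current_time(),ctrl.current_ee_pos()-p,ctrl.current_contact_force())
c=ctrl.read_camera("wrist"); crop(c,200,100,240,180,3,"pics/w2.png")
c=ctrl.read_camera("scene"); crop(c,280,190,150,100,5,"pics/sc3.png")
E
```

```text
6.125 [0.00046489 0.00079308 0.00083061] [0.41251225 0.102844   0.91594026]
```

View pics/w2.png

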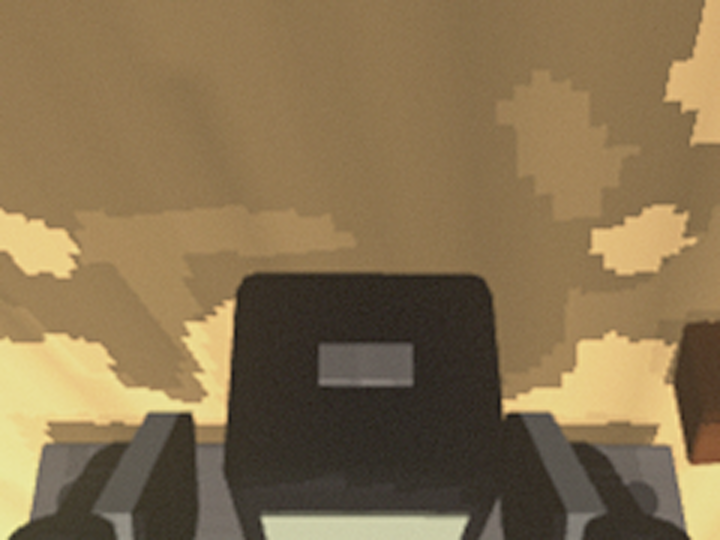

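View pics/sc3.png

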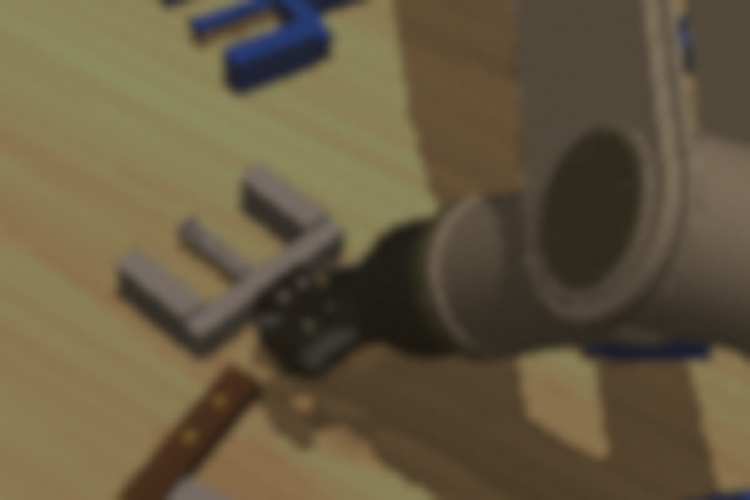

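The fingers straddle the head: the left gap is about 36 px and the right about 8 px. I'll shift 2 mm along gauge x, then grip, lift and turn the gauge upright.

```bash
sed -i 's/^LP=.*/LP=np.array([.5807,.1842,.016]); LT=-9.5/' h.py
python3 - <<'E'
from h import *
p,q,tz=tool(LT,0,LP,1,45)
ctrl.line_to(p,q,speed=.05)
f0=ctrl.current_contact_force()
ctrl.grip(0.0,strength=90)
print(ctrl.current_time(),ctrl.current_opening()*85,f0,ctrl.current_contact_force())
ctrl.line_to(p+[0,0,.03],q,speed=.08)
print(ctrl.current_contact_force(),ctrl.current_wrist_torque())
ctrl.line_to(p+[0,0,.16],q,speed=.2)
print(ctrl.current_time(),ctrl.current_contact_force(),ctrl.current_wrist_torque())
c=ctrl.read_camera("wrist"); cv2.imwrite("pics/w3.png",c["img"][:,:,::-1])
c=ctrl.read_camera("scene"); crop(c,240,130,200,150,4,"pics/sc4.png")
E
```

```text
6.75 34.37981780540155 [-0.59035731 -0.16771798  0.67068143] [0.78000774 2.30885079 1.58866712]
[-0.02382533  0.30480218 -7.07241778] [ 1.5058545 -0.2432814  0.0171794]
8.075 [ 0.55735137 -0.3041452  -8.1387865 ] [ 1.56795845 -0.23196257 -0.01023296]
```

View pics/w3.png

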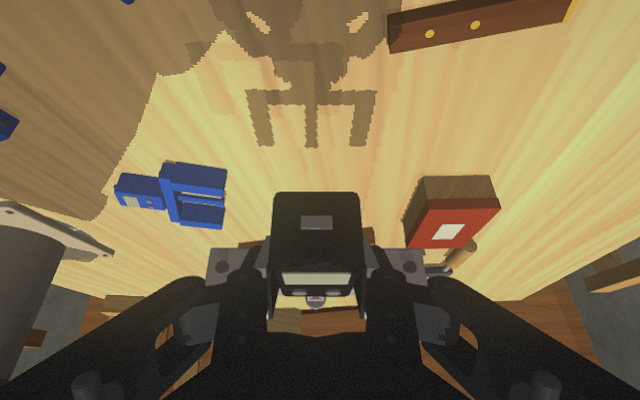

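View pics/sc4.png

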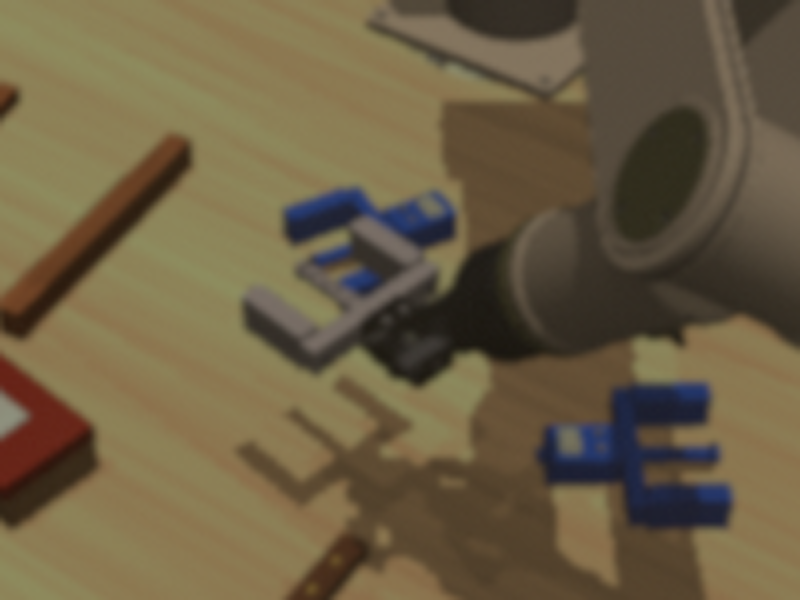

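Run:
```python
from h import *
S=np.array([.59,.17,.09]); g1=S+gR(LT,90)@GP
g0=LP+gR(LT,0)@GP+[0,0,.16]
for t in (22.5,45,67.5,90):
    k=t/90; g=g0*(1-k)+g1*k+[0,0,.02*np.sin(np.pi*k)]
    p,q,tz=tool(LT,t,g-gR(LT,t)@GP,1,45)
    ctrl.line_to(p,q,speed=.12)
p,q,tz=tool(LT,90,[.59,.17,.02],1,45)
ctrl.line_to(p,q,speed=.12)
print(ctrl.current_time(),ctrl.current_contact_force(),ctrl.current_wrist_torque())
c=ctrl.read_camera("wrist"); cv2.imwrite("pics/w4.png",c["img"][:,:,::-1])
c=ctrl.read_camera("scene"); crop(c,240,130,200,150,4,"pics/sc5.png")
c=ctrl.read_camera("top"); crop(c,230,120,130,100,6,"pics/t5.png")
```

```text
11.1 [-0.22550417  0.27716845 -6.75470099] [-1.16933669  0.16912549 -0.00674801]
```

View pics/w4.png

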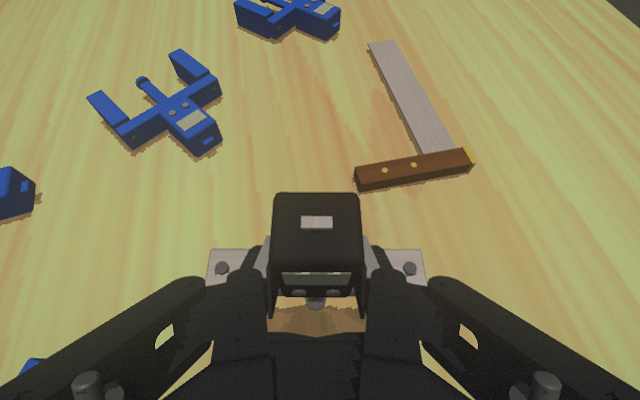

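View pics/sc5.png

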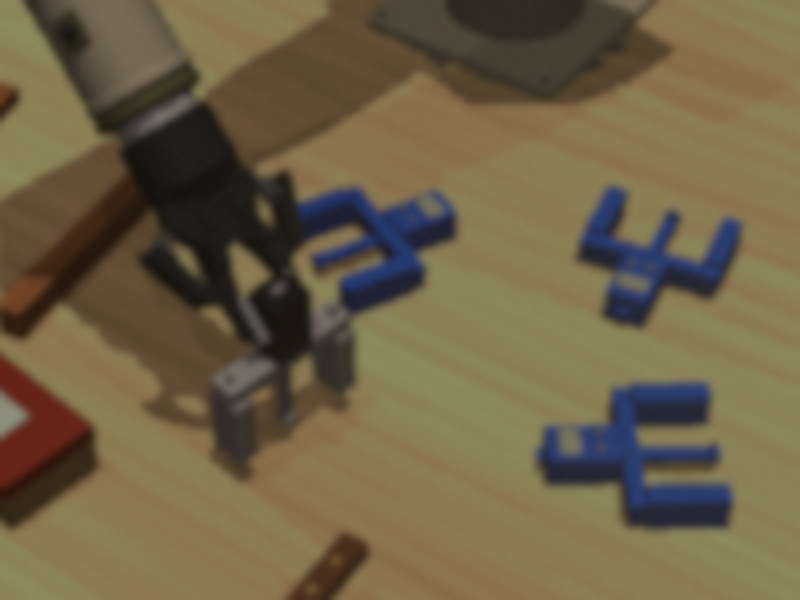

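View pics/t5.png

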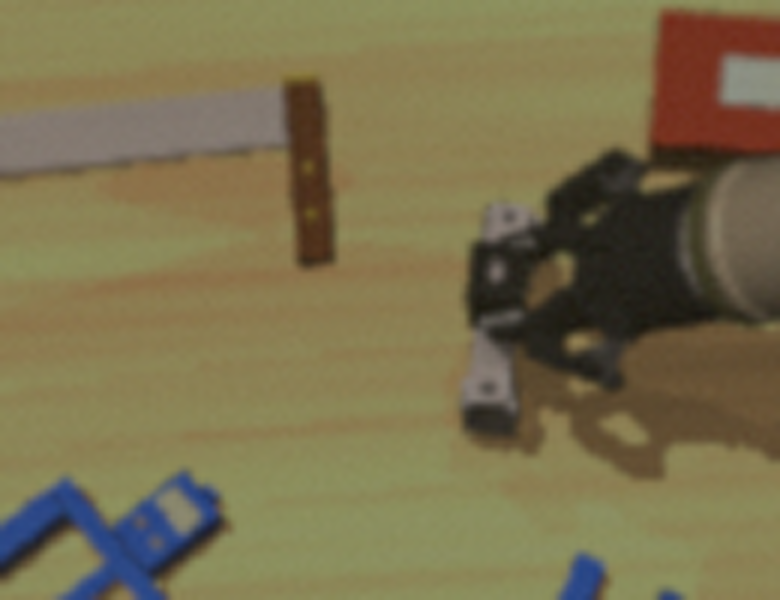

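```bash
cat >> h.py <<'E'
def lower(p,q,step,n,lim):
    """lower TCP until fz >= lim"""
    for i in range(n):
        p=p-[0,0,step]; ctrl.line_to(p,q,speed=.03); f=ctrl.current_contact_force(); print(i,round(ctrl.current_time(),2),np.round(ctrl.current_ee_pos()[2]-p[2],4),round(p[2],4),np.round(f,1),np.round(ctrl.current_wrist_torque(),2))
        if f[2]>=lim: break
    return p
E
python3 - <<'E'
from h import *
p,q,tz=tool(LT,90,[.59,.17,.009],1,45)
ctrl.line_to(p,q,speed=.05)
print(ctrl.current_contact_force())
p=lower(p,q,.002,2,1.5)
p=lower(p,q,.001,10,1.5)
c=ctrl.read_camera("scene"); crop(c,240,130,200,150,4,"pics/sc6.png")
E
```

```text
[ 0.2027479   0.71287299 -6.5993487 ]
0 11.87 -0.0001 0.0996 [ 0.3 -0.  -7.3] [-1.28  0.23  0.01]
1 12.12 -0.0002 0.0976 [-0.2  0.2 -8.1] [-1.16  0.27  0.03]
0 12.37 -0.0 0.0966 [-0.1  0.2 -7.8] [-1.23  0.25  0.  ]
1 12.62 -0.0001 0.0956 [ 0.2 -0.2 -8.7] [-1.25  0.22 -0.02]
2 12.87 -0.0001 0.0946 [-0.6  0.2 -7.7] [-1.21  0.18  0.02]
3 13.12 0.0004 0.0936 [-0.6 -0.4 -3.9] [-0.84  0.36  0.17]
4 13.37 0.0004 0.0926 [-1.8 -1.1 -1.5] [-0.6   0.52  0.23]
5 13.62 0.0001 0.0916 [-2.  -1.  -0.9] [-0.59  0.38  0.19]
6 13.87 0.0 0.0906 [-0.9  0.4 -2.2] [-0.56  0.24  0.16]
7 14.12 0.001 0.0896 [-5.6 -1.3  5.8] [-0.11  0.62  0.54]
```

View pics/sc6.png

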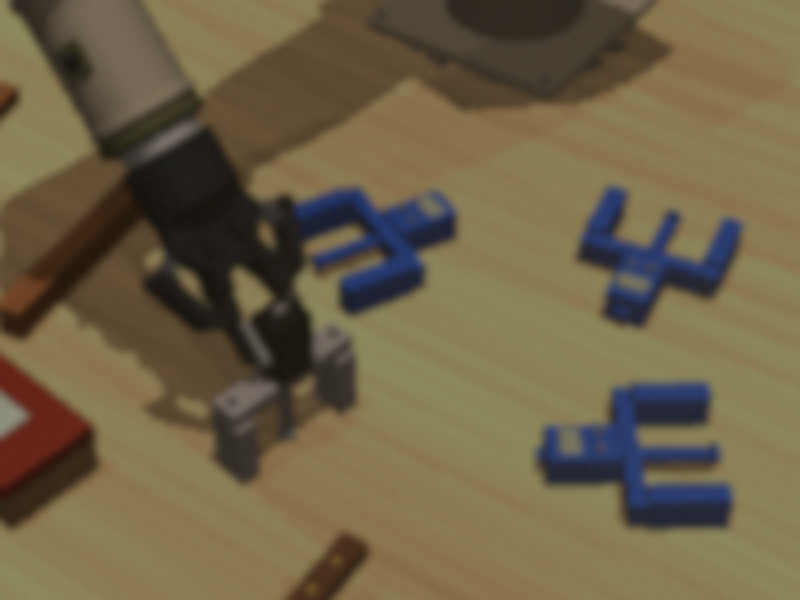

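Run:
```python
from h import *
ctrl.grip(0.62,strength=40)
p=np.array(ctrl.current_ee_pos()); print(ctrl.current_time(),ctrl.current_contact_force())
_,q,tz=tool(LT,90,[.59,.17,.009],1,45)
ctrl.line_to(p-.11*tz,q,speed=.15)
print(ctrl.current_time())
c=ctrl.read_camera("wrist"); cv2.imwrite("pics/w7.png",c["img"][:,:,::-1])
c=ctrl.read_camera("scene"); crop(c,240,130,200,150,4,"pics/sc7.png")
c=ctrl.read_camera("top"); crop(c,230,120,130,100,6,"pics/t7.png")
```

```text
14.4833 [-0.58200492  0.35361972 -0.05664096]
15.3667
```

View pics/w7.png

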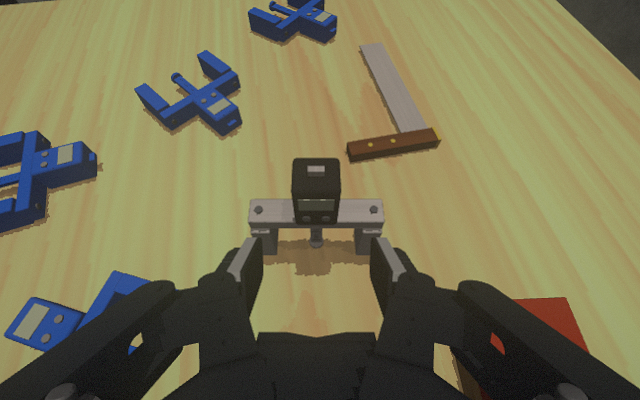

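View pics/sc7.png

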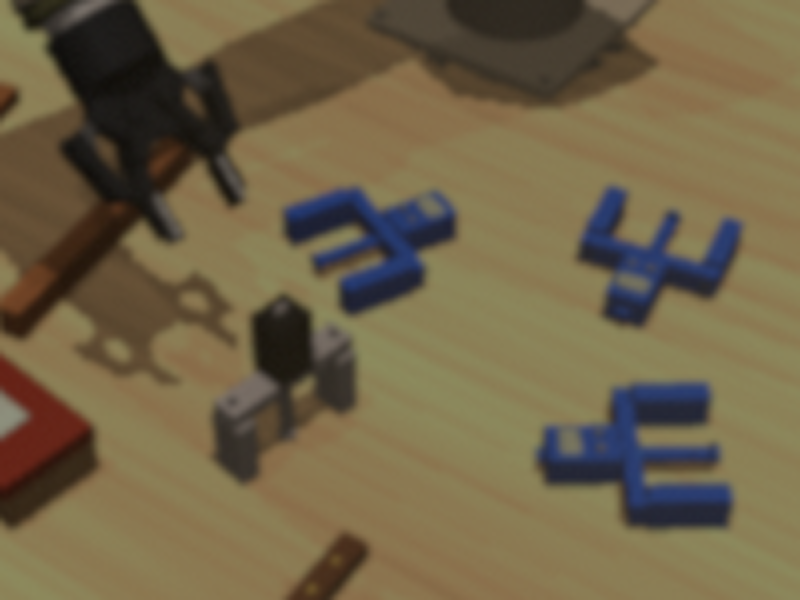

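View pics/t7.png

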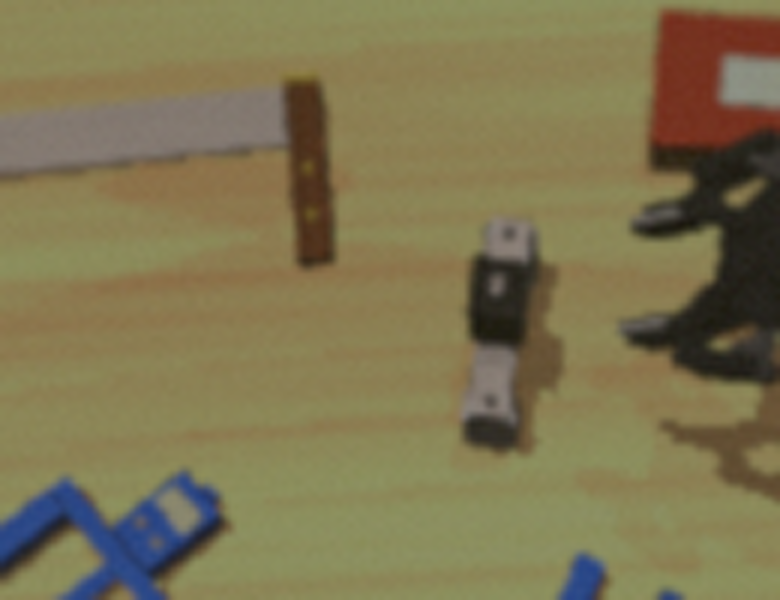

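The gauge stands free on both feet: the legs' ends are at (240,470) and (345,405) in the scene crop, with no shadow gap. Next I refine its pose for the regrasp.

Run:
```python
from h import *
c=ctrl.read_camera("wrist"); crop(c,240,145,160,110,5,"pics/w8.png")
```

```text
(no output)
```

View pics/w8.png

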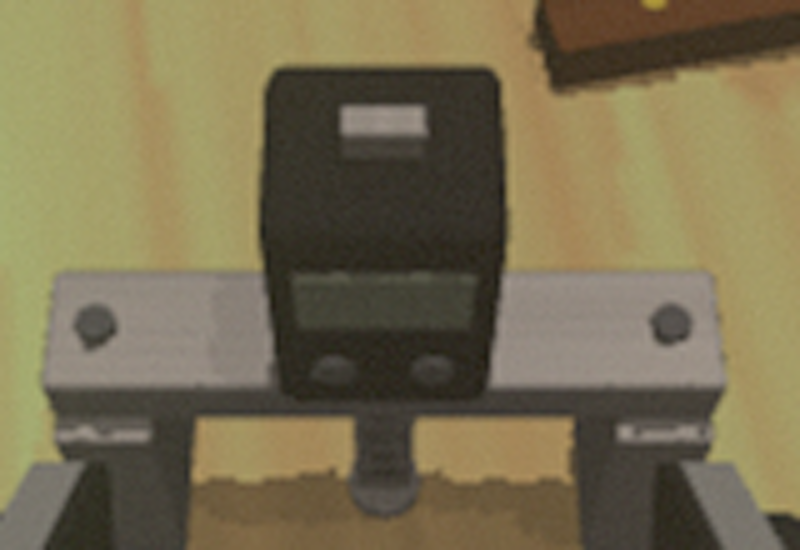

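Run:
```python
from fit import *
c=ctrl.read_camera("wrist")
M=[(18,16,130),(-18,16,130),(18,-16,74),(-18,-16,74),(60,-12,74),(-60,-12,74),(60,12,74),(-60,12,74),(60,-12,60),(-60,-12,60)]
X=[(498,70),(268,70),(492,400),(280,400),(726,388),(42,388),(714,273),(56,273),(713,428),(53,428)]
U=(np.array(X)+.5)/5-.5+[240,145]
v,r=fit(c,M,U,[.59,.17,0],LT,90); print(v,r)
G2=np.array([0,0,.118])
p,q,tz=tool(v[2],90,[v[0],v[1],0],1,70,G2)
print(p,ctrl.ik(p,q),ctrl.ik(p-.08*tz,q))
```

```text
[ 0.58966315  0.16886531 -9.47331459] [[ 1.  -1.6]
 [-0.6 -1.5]
 [-0.7  2.4]
 [-0.   2.4]
 [ 0.8  0.6]
 [-0.6  0.6]
 [ 0.2 -0.3]
 [-0.5 -0.2]
 [ 0.4 -0.7]
 [ 0.2 -0.6]]
[0.5907327  0.17527507 0.10014584] [0.00176709 0.1824226  1.71942293 0.36974596 1.20335042 0.03927566] [-0.04599065  0.08936962  1.67631924  0.35572753  1.34699865  0.04466018]
```

Run:
```python
from h import *
p,q,tz=tool(ST,90,SP+[-.05,0,.2],1,80,np.array([0,0,.118]))
ctrl.move_ptp(p,q)
print(ctrl.current_time(),p)
c=ctrl.read_camera("wrist"); cv2.imwrite("pics/w9.png",c["img"][:,:,::-1])
for dx in (-.13,.13):
  for dy in (-.012,.012):
    a=np.radians(6.94); X=SP+[0,0,.032]+np.array([dx*np.cos(a)-dy*np.sin(a),dx*np.sin(a)+dy*np.cos(a),0]); print(w2p(c,X))
```

```text
16.9417 [ 0.45627514 -0.09700134  0.29928865]
[328.79112632 261.50976743]
[311.62304766 261.47795645]
[329.83047738  69.41764854]
[311.71627469  69.38888665]
```

View pics/w9.png

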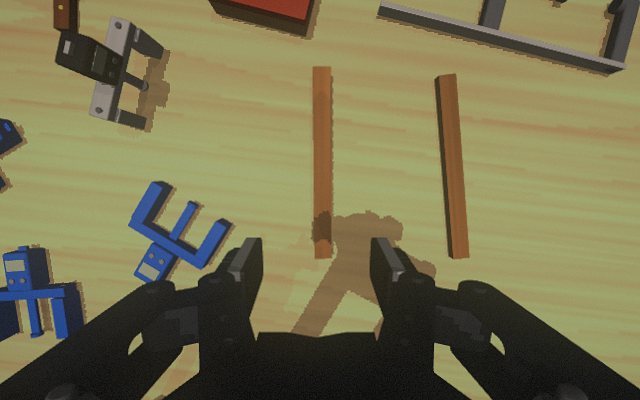

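Run:
```python
from h import *
c=ctrl.read_camera("wrist"); 
crop(c,285,50,75,220,2,"pics/_x.png")
im=c["img"][55:270,295:350,::-1]
a=cv2.resize(im[:40],None,fx=8,fy=8,interpolation=cv2.INTER_CUBIC);b=cv2.resize(im[-50:-5],None,fx=8,fy=8,interpolation=cv2.INTER_CUBIC)
print(a.shape,b.shape); n=max(a.shape[0],b.shape[0])
pad=lambda x:np.vstack([x,np.zeros((n-x.shape[0],)+x.shape[1:],np.uint8)])
im=np.hstack([pad(a)[:, 40:400],pad(b)[:,40:400]]); cv2.imwrite("pics/w10.png",im); print(im.shape)
```

```text
(320, 440, 3) (360, 440, 3)
(360, 720, 3)
```

View pics/w10.png

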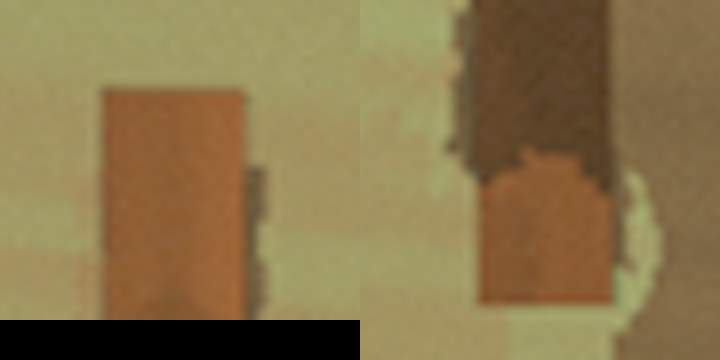

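Run:
```python
from h import *
c=ctrl.read_camera("wrist"); print(-c["R"].T@c["t"])
W=[p2w(c,u-.4,v-.4,.032) for u,v in [(312.9,66.2),(330.5,66.2),(331.4,257.9),(314.9,257.9)]]
m1=(W[0]+W[1])/2;m2=(W[2]+W[3])/2;d=m1-m2
print((m1+m2)/2,np.linalg.norm(d),np.linalg.norm(W[0]-W[1]),np.linalg.norm(W[2]-W[3]),np.degrees(np.arctan2(d[1],d[0])))
```

```text
[ 0.49559185 -0.09263252  0.45040611]
[ 0.50805786 -0.09893736  0.032     ] 0.2586766591133635 0.023268369489154048 0.023021156658814483 7.546274627249757
```

```bash
cat >> h.py <<'E'
SP=np.array([.5075,-.0988,0]); ST=-82.75
S1=np.array([.5897,.1689,0]); T1=-9.47
G2=np.array([0,0,.117]); A2=70
E
python3 - <<'E'
from h import *
p,q,tz=tool(T1,90,S1,1,A2,G2)
ctrl.move_ptp(p-.11*tz,q); ctrl.line_to(p,q,speed=.1)
print(ctrl.current_time(),ctrl.current_ee_pos()-p,ctrl.current_contact_force())
c=ctrl.read_camera("wrist"); crop(c,200,100,240,180,3,"pics/w11.png")
c=ctrl.read_camera("scene"); crop(c,240,130,200,150,4,"pics/sc11.png")
E
```

```text
19.4333 [ 0.00066587 -0.00013244  0.00092495] [ 0.36923219 -0.02894257  0.88178483]
```

View pics/w11.png

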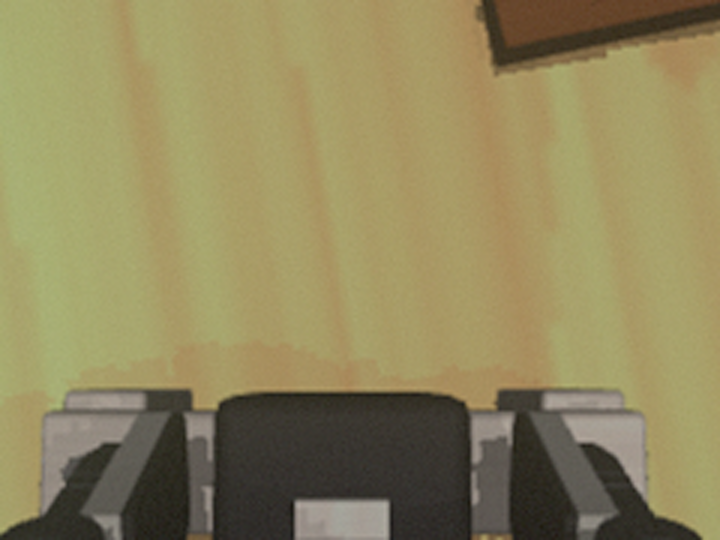

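View pics/sc11.png

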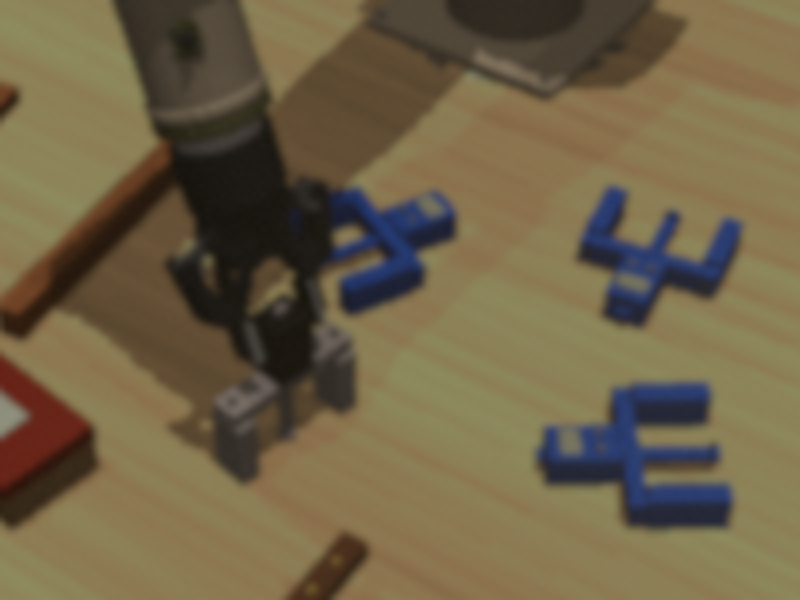

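Run:
```python
from h import *
p,q,tz=tool(T1,90,S1,1,A2,G2)
ctrl.grip(0.0,strength=90); print(ctrl.current_opening()*85,ctrl.current_contact_force())
p=np.array(ctrl.current_ee_pos())
ctrl.line_to(p+[0,0,.11],q,speed=.12)
print(ctrl.current_time(),ctrl.current_contact_force(),ctrl.current_wrist_torque())
for k in (.33,.67,1):
    P=S1*(1-k)+SP*k+[0,0,.11-.04*(k==1)]
    p,q,tz=tool(T1*(1-k)+ST*k,90,P,1,A2,G2); ctrl.line_to(p,q,speed=.12)
print(ctrl.current_time(),ctrl.current_contact_force(),ctrl.current_wrist_torque())
c=ctrl.read_camera("wrist"); cv2.imwrite("pics/w12.png",c["img"][:,:,::-1])
c=ctrl.read_camera("scene"); crop(c,190,110,150,120,5,"pics/sc12.png")
c=ctrl.read_camera("top"); crop(c,330,140,130,100,6,"pics/t12.png")
```

```text
34.67970418397991 [-3.763248   -1.52446617  5.62611066]
20.9 [ 0.09388268  0.02290818 -7.76528661] [-0.60118775  0.09058457  0.01194101]
23.7917 [-0.178848    0.10498735 -7.52905026] [-0.05266126  0.56482957 -0.00904238]
```

View pics/w12.png

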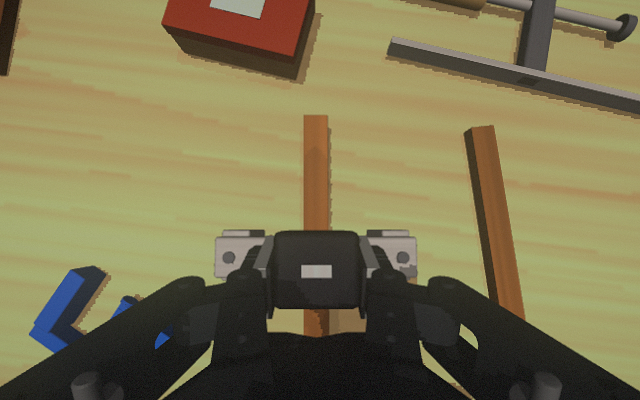

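View pics/sc12.png

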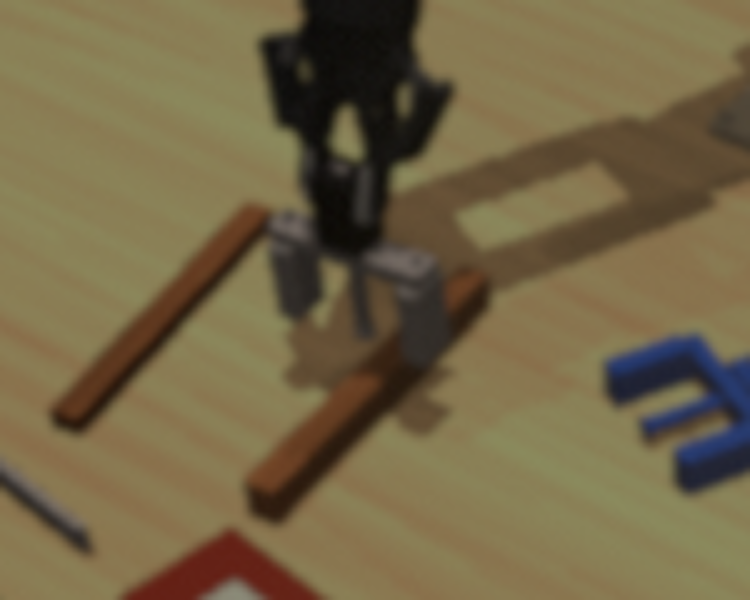

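View pics/t12.png

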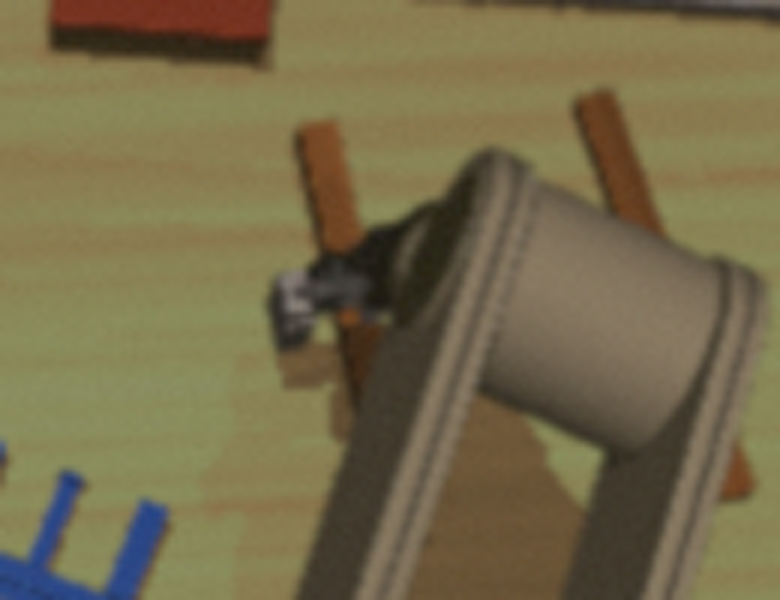

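Run:
```python
from h import *
p,q,tz=tool(ST,90,SP+[0,0,.039],1,A2,G2)
ctrl.line_to(p,q,speed=.08); print(ctrl.current_contact_force(),"p0",p[2]-.039)
p=lower(p,q,.004,8,7)
c=ctrl.read_camera("wrist"); cv2.imwrite("pics/w13.png",c["img"][:,:,::-1])
c=ctrl.read_camera("scene"); crop(c,190,110,150,120,5,"pics/sc13.png")
```

```text
[ 1.26121701 -0.08860385 -7.63348432] p0 0.09914584020506773
0 24.76 0.0006 0.1341 [ 0.6  0.5 -5.8] [-0.12  0.3  -0.04]
1 25.04 0.0004 0.1301 [ 1.1 -0.2 -4. ] [-0.25  0.03 -0.02]
2 25.32 -0.0001 0.1261 [ 2.1 -1.  -3.1] [-0.23 -0.1  -0.02]
3 25.61 -0.0004 0.1221 [ 1.4 -0.3 -3.2] [-0.18  0.01 -0.06]
4 25.89 -0.0005 0.1181 [ 1.4 -0.5 -3.5] [-0.16 -0.02 -0.04]
5 26.18 -0.0004 0.1141 [ 1.6  1.  -3.2] [-0.14  0.01 -0.05]
6 26.46 -0.0004 0.1101 [ 0.6 -0.2 -2.6] [-0.05  0.12 -0.03]
7 26.74 -0.0004 0.1061 [-0.1  1.5 -1. ] [ 0.07  0.05 -0.03]
```

View pics/sc13.png

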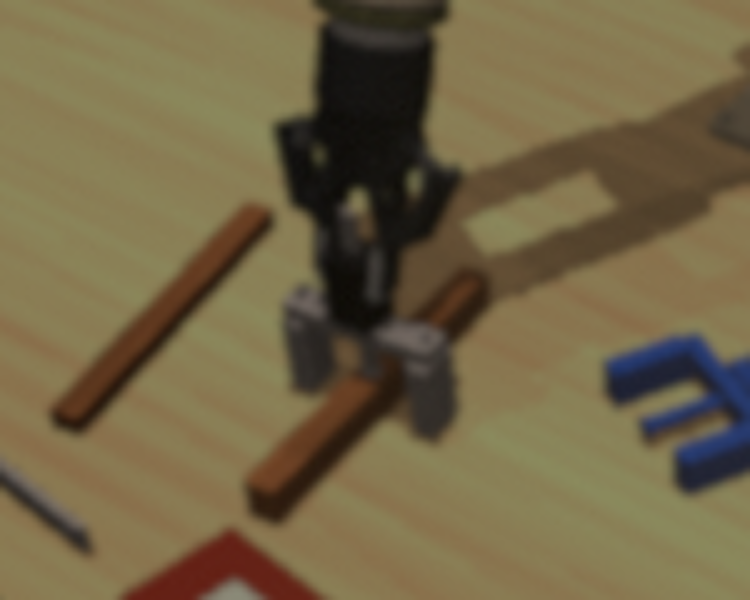

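View pics/w13.png

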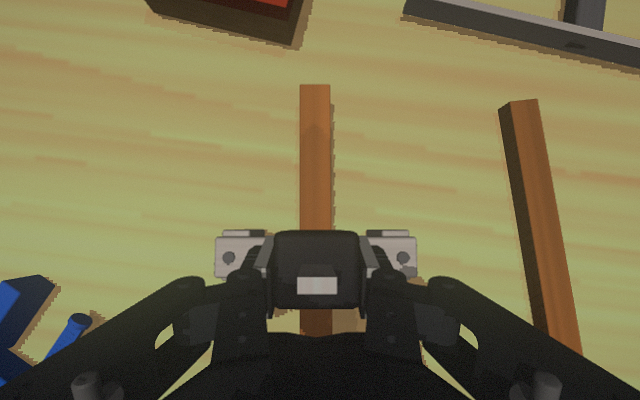

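Run:
```python
from h import *
p,q,tz=tool(ST,90,SP,1,A2,G2); p[2]=.1061
p=lower(p,q,.0015,3,8)
p=lower(p,q,.001,6,8.5)
ctrl.sleep(.2); print(ctrl.current_contact_force())
c=ctrl.read_camera("scene"); crop(c,190,110,150,120,5,"pics/sc14.png")
```

```text
0 27.09 -0.0 0.1046 [-0.7  1.4  1.4] [0.26 0.31 0.08]
1 27.34 -0.0 0.1031 [-1.1  1.9  0.9] [0.32 0.35 0.08]
2 27.59 -0.0001 0.1016 [-1.7  1.8  0.4] [0.42 0.26 0.13]
0 27.84 -0.0001 0.1006 [-1.1  1.3  2.8] [0.44 0.27 0.04]
1 28.09 0.0005 0.0996 [-3.3  4.3  7.3] [0.59 0.58 0.11]
2 28.34 0.0014 0.0986 [-7.5  6.3 15. ] [0.79 1.11 0.2 ]
[-7.46347774  5.27384277 13.76918847]
```

View pics/sc14.png

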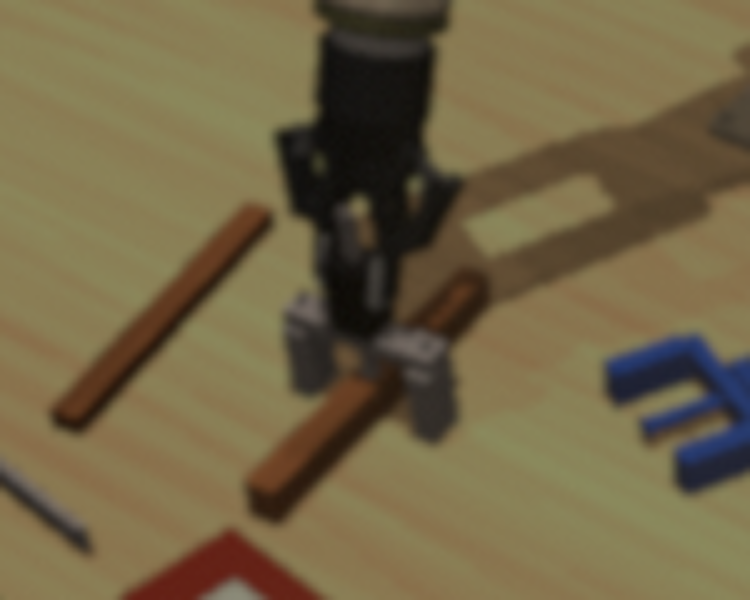

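Run:
```python
from h import *
ctrl.grip(0.62,strength=40); ctrl.sleep(.1)
print(ctrl.current_time(),ctrl.current_contact_force())
p=np.array(ctrl.current_ee_pos()); _,q,tz=tool(ST,90,SP,1,A2,G2)
ctrl.line_to(p-.10*tz,q,speed=.12)
c=ctrl.read_camera("wrist"); cv2.imwrite("pics/w15.png",c["img"][:,:,::-1])
crop(c,240,150,160,110,5,"pics/w15c.png")
c=ctrl.read_camera("scene"); crop(c,190,110,150,120,5,"pics/sc15.png")
```

```text
29.0083 [ 0.77791875 -0.08218332  0.79087167]
```

View pics/w15.png

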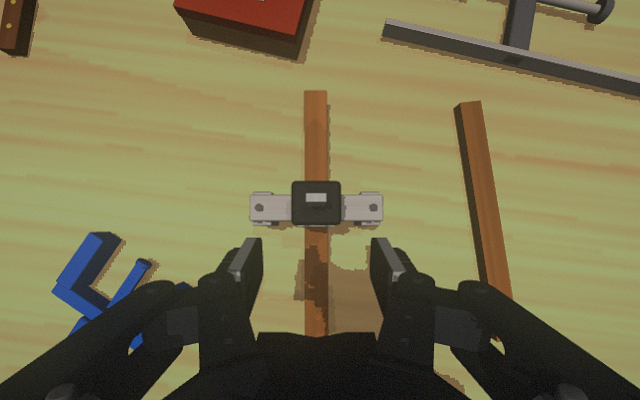

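View pics/w15c.png

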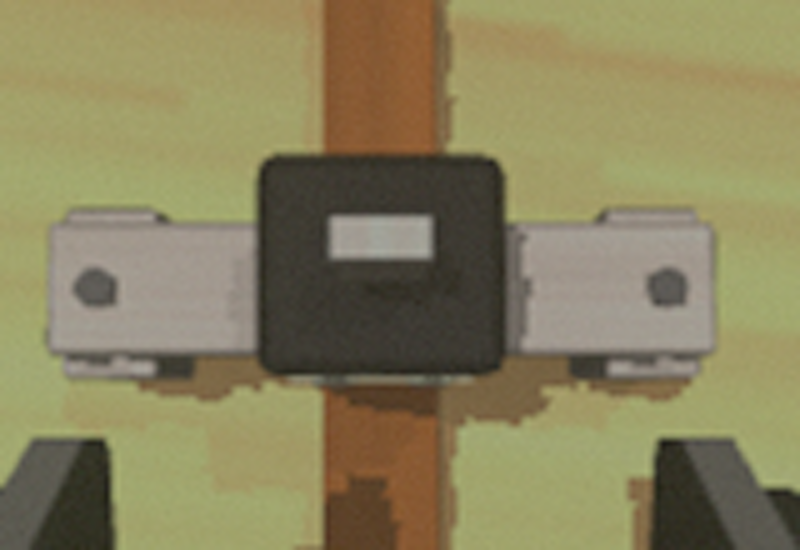

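View pics/sc15.png

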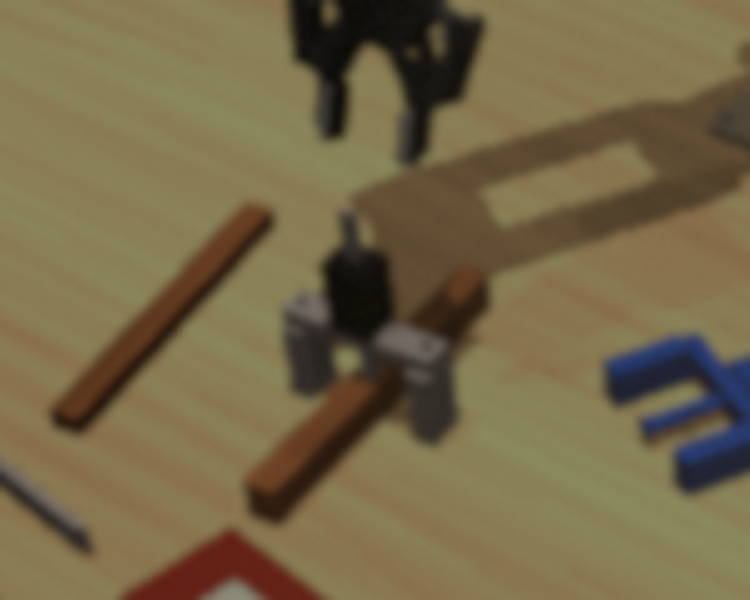

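The gauge stands free across the strip: the bridge is level in the picture, symmetric about the strip, and the beam is raised. I'll check from a lower side view and from the top.

Run:
```python
from h import *
p,q,tz=tool(ST,90,SP+[0,0,-.05],1,140,np.array([0,0,.118]))
p2=p-.26*tz
print(p2,ctrl.ik(p2,q))
e=np.array(ctrl.current_ee_pos()); 
ctrl.line_to(e+[0,0,.12],speed=.2)
ctrl.move_ptp(p2,q)
print(ctrl.current_time())
c=ctrl.read_camera("wrist"); cv2.imwrite("pics/w16.png",c["img"][:,:,::-1])
c=ctrl.read_camera("top"); crop(c,330,140,130,100,6,"pics/t16.png")
c=ctrl.read_camera("scene"); cv2.imwrite("pics/sc16.png",c["img"][:,:,::-1])
```

```text
[ 0.69064069 -0.07550156  0.22291181] NoneTraceback (most recent call last):
  File "<stdin>", line 7, in <module>
station.IKError: the arm cannot take that pose within its joint ranges
```

Run:
```python
from h import *
print(ctrl.current_time(),ctrl.current_q())
for a in (140,130,120,110):
  for b in (.2,.25):
   for s in (1,-1):
    p,q,tz=tool(ST,90,SP+[0,0,-.05],s,a,np.array([0,0,.118])); j=ctrl.ik(p-b*tz,q)
    if j is not None: print(a,b,s,np.round(j,2),p-b*tz)
```

```text
30.8333 [-0.45685043 -0.52557936  1.95862482  0.19165355  1.41865002  0.98608746]
130 0.2 1 [-0.12  0.95  0.59 -0.21  2.27  1.24] [ 0.62291438 -0.08411744  0.20665404]
130 0.2 -1 [-0.12  0.95  0.59 -0.21  2.27 -1.9 ] [ 0.62291438 -0.08411744  0.20665404]
130 0.25 1 [-0.11  1.12  0.26 -0.24  2.43  1.2 ] [ 0.6547968  -0.08006148  0.24495627]
130 0.25 -1 [-0.11  1.12  0.26 -0.24  2.43 -1.94] [ 0.6547968  -0.08006148  0.24495627]
120 0.2 1 [-0.15  0.66  0.92 -0.15  2.06  1.26] [ 0.59727645 -0.08737899  0.2247506 ]
120 0.2 -1 [-0.15  0.66  0.92 -0.15  2.06 -1.88] [ 0.59727645 -0.08737899  0.2247506 ]
120 0.25 1 [-0.14  0.73  0.74 -0.16  2.17  1.25] [ 0.62207657 -0.08422402  0.26805187]
120 0.25 -1 [-0.14  0.73  0.74 -0.16  2.17 -1.89] [ 0.62207657 -0.08422402  0.26805187]
110 0.2 1 [-0.18  0.4   1.2  -0.11  1.87  1.25] [ 0.56891071 -0.09098757  0.23808436]
110 0.2 -1 [-0.18  0.4   1.2  -0.11  1.87 -1.89] [ 0.56891071 -0.09098757  0.23808436]
110 0.25 1 [-0.17  0.43  1.07 -0.11  1.97  1.24] [ 0.58587499 -0.08882944  0.285069  ]
110 0.25 -1 [-0.17  0.43  1.07 -0.11  1.97 -1.9 ] [ 0.58587499 -0.08882944  0.285069  ]
```

Run:
```python
from h import *
p,q,tz=tool(ST,90,SP+[0,0,-.05],1,130,np.array([0,0,.118]))
ctrl.move_ptp(p-.25*tz,q)
print(ctrl.current_time(),ctrl.current_contact_force())
c=ctrl.read_camera("wrist"); cv2.imwrite("pics/w16.png",c["img"][:,:,::-1])
c=ctrl.read_camera("top"); crop(c,330,140,130,100,6,"pics/t16.png")
c=ctrl.read_camera("scene"); cv2.imwrite("pics/sc16.png",c["img"][:,:,::-1])
```

```text
32.7083 [0.01349717 0.36754374 1.013135  ]
```

View pics/w16.png

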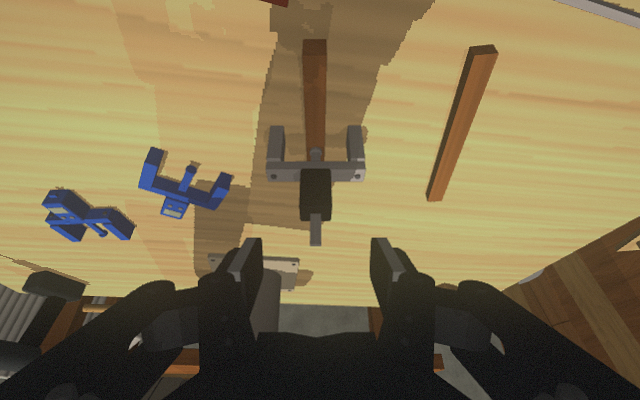

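View pics/t16.png

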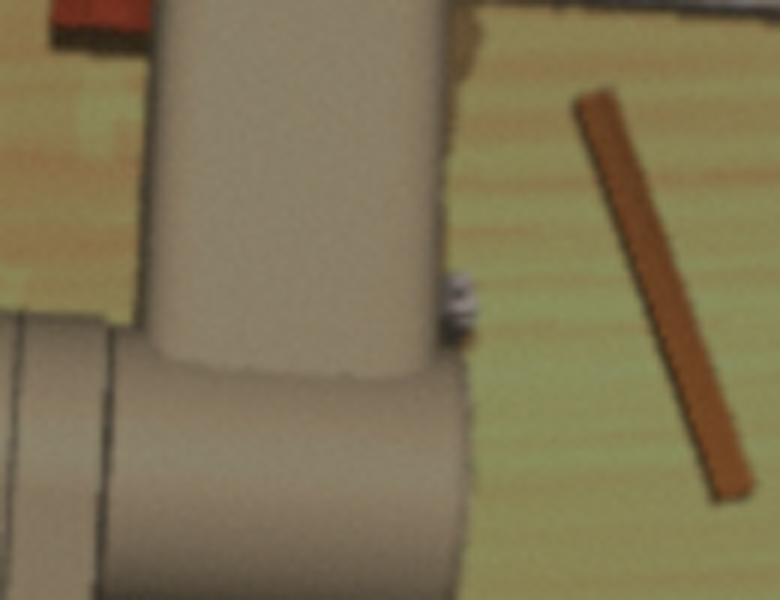

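Run:
```python
from h import *
c=ctrl.read_camera("wrist"); crop(c,250,110,130,100,6,"pics/w17.png")
```

```text
(no output)
```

View pics/w17.png

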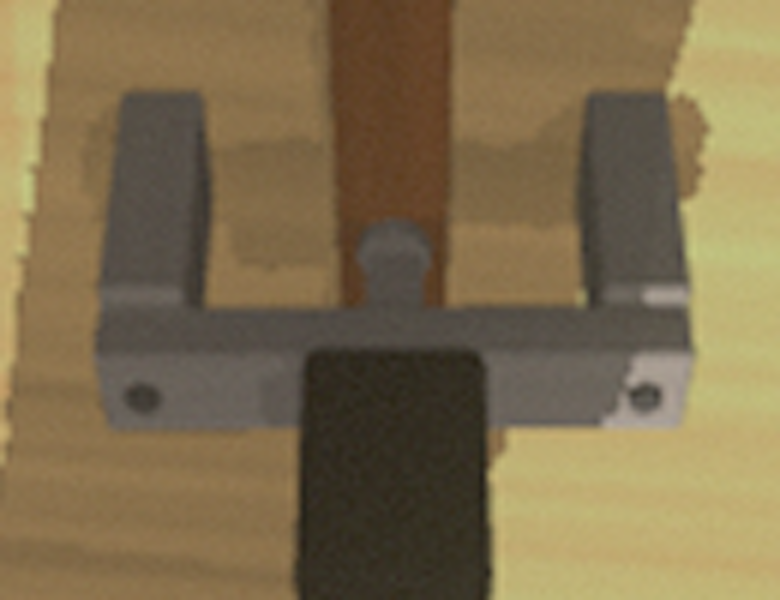

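Run:
```python
from h import *
from scipy.optimize import least_squares
c=ctrl.read_camera("wrist")
M=np.array([(-60,16,0),(-42,16,0),(42,16,0),(60,16,0),(-60,12,74),(60,12,74),(-60,-12,74),(60,-12,74),(-18,16,74),(18,16,74)])/1e3
X=[(122,92),(203,92),(588,93),(666,93),(97,350),(692,350),(112,428),(683,425),(305,350),(485,350)]
U=(np.array(X)+.5)/6-.5+[250,110]
def f(v):
    G=Rr.from_rotvec(v[4:7]).as_matrix()@gR(v[3],90)
    return np.concatenate([w2p(c,v[:3]+G@m)-u for m,u in zip(M,U)]+[[v[6]*1000]])
r=least_squares(f,[*SP,ST,0,0,0],x_scale=[.001,.001,.001,1,.01,.01,.01])
print(r.x, np.degrees(r.x[4:]),np.round(r.fun[:-1].reshape(-1,2),1))
# strip far(+x) end & edges
im=c["img"][25:125,285:345,::-1]; cv2.imwrite("pics/w18.png",cv2.resize(im,None,fx=6,fy=6,interpolation=cv2.INTER_CUBIC))
im=c["img"][200:260,285:345,::-1]; cv2.imwrite("pics/w19.png",cv2.resize(im,None,fx=6,fy=6,interpolation=cv2.INTER_CUBIC))
```

```text
[ 5.05593939e-01 -9.95512448e-02 -2.21339865e-03 -8.27633332e+01
  1.27240399e-03  1.94928971e-04 -2.53910174e-11] [ 7.29033782e-02  1.11686073e-02 -1.45479813e-09] [[ 0.5 -0.1]
 [ 0.5 -0.1]
 [-0.7 -0.4]
 [-0.2 -0.4]
 [-0.1  1.1]
 [ 0.4  0.9]
 [-0.   0.5]
 [-0.6  0.9]
 [-0.  -1.2]
 [ 0.2 -1.3]]
```

View pics/w18.png

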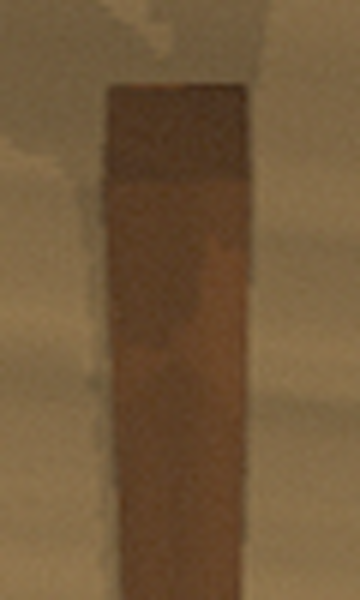

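View pics/w19.png

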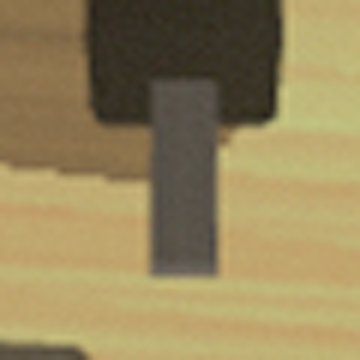

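Run:
```python
from h import *
from scipy.optimize import brentq
c=ctrl.read_camera("wrist")
o=np.array([.5056,-.0996,-.0022]); G=gR(-82.76,90)
for z,y in [(.032,182),(0,86)]:
    a,b=[p2w(c,(x+.5)/6-.5+285,(y+.5)/6-.5+25,z-.0022) for x in (107,248)]
    m=(a+b)/2; print("end mid in gauge frame",G.T@(m-o),np.linalg.norm(a-b))
# mid-strip lateral near foot
a,b=[p2w(c,(x+.5)/6-.5+250,(150+.5)/6-.5+110,.0298) for x in (333,452)]; print(G.T@((a+b)/2-o))
for yy in (2.5,-2.5):
  print("beam top", brentq(lambda h:w2p(c,o+G@np.array([0,yy/1e3,h]))[1]-((275+.5)/6-.5+200),.1,.25))
print("head top chk",[w2p(c,o+G@np.array([0,.016,.130]))[1],(122+.5)/6-.5+200, ])
```

```text
end mid in gauge frame [-0.00116209  0.13098967  0.032     ] 0.022697980230718687
end mid in gauge frame [-1.25471280e-03  1.30036442e-01  2.83454364e-17] 0.024182244253572457
[-0.00064101  0.02827892  0.032     ]
beam top 0.17105619448773182
beam top 0.1685439977299742
head top chk [np.float64(205.6784446908046), 219.91666666666666]
```

Run:
```python
from h import *
import cv2
a=cv2.imread("pics/scene0.png");b=cv2.imread("pics/sc16.png")
cv2.imwrite("pics/cmp.png",np.vstack([a[60:360,60:480],b[60:360,60:480]]))
```

```text
(no output)
```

View pics/cmp.png

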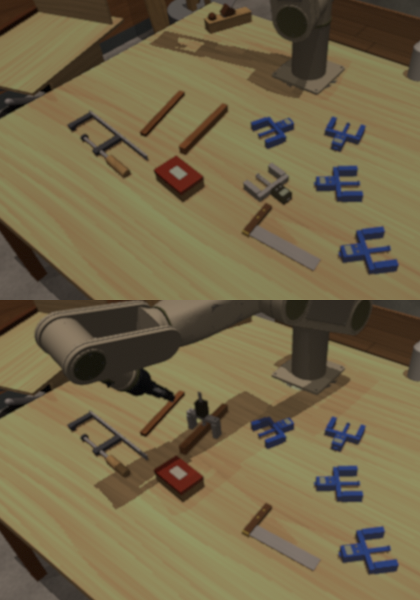

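The before and after views match: the bystanders and strips have not moved, and the gauge stands alone on the thick strip. Handing in.

Run:
```python
from station import ctrl
print(ctrl.current_time(),ctrl.current_contact_force()); ctrl.hand_in()
```

```text
33.0083 [ 0.07113218 -0.35479797  0.00084964]
the job is handed in; nothing more can be done
```

I stood the gauge on its feet on the bare bench and let go. I then took it again, set it across the middle of the thicker strip, pressed it home, let go and backed the arm clear. The job was handed in at 33.0 s of the 58 s allowed.

- **First stand:** the pictures showed the gauge standing free on both feet. I did not read the zero off the display.
- **Pressing home:** the wrist force reached about +15 N on a −7.6 N carrying baseline. That puts roughly 10 N on the feet, against the roughly 4 N extra needed.
- **Final position:** the last wrist view put the gauge about 1 mm off the strip's middle both along and across it, and square to within about 1°. Its tilt was under 0.1°.
- **Reading:** the beam end was about 168 mm above the soles, which matches a reading of 32 mm.
- **Everything else:** the strips and the other things on the bench looked unmoved between the first and last scene pictures.

**Disagreements:** the top and wrist cameras differed by up to 5 mm in x. I used the wrist camera because it matched the gripper. In the last fit the soles came out 2 mm below the bench, which I took as calibration error. The low tilt, the rise in force and the beam height all agree with the feet being home.

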